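# Pack the antenna gear into its foam-lined tray

## Task

Pack up the radio station's antenna gear: put the low-pass filter, the antenna switch, the lightning arrestor and the dummy load into the foam-lined tray, each upright and fully down in the cut-out made for its shape. Lower them in, do not drop them, and leave the torch and the power bank standing where they are.

Things in the scene. Friction and masses are not known exactly. Their poses are not given: they have to be found in the camera images.
- filter: Low-pass filter, to be packed: slim bare-aluminium box 72 (x) x 34 (y) x 40 (z) mm, four screws in its flat top, one round threaded coax socket (16 mm thick, 12 mm long, axis 23 mm up) on its +x and on its -x end, 96 mm over all. Lies flat on the table, z up. Origin: centre of the underside. The y faces are bare: grip across y (34 mm). About 0.24 kg.
- switch: Antenna switch, to be packed: squat grey metal box 60 (x) x 58 (y) x 40 (z) mm, black pointer knob on its top (to 58 mm up), threaded coax sockets (16 mm thick, 12 mm long, axis 23 mm up): two on the +x face, one on the -x face. Stands flat on the table, z up. Origin: centre of the box's underside. The y faces are bare: grip across y (58 mm). About 0.34 kg.
- arrestor: Lightning arrestor, to be packed: small bare-aluminium block 36 x 36 x 40 (z) mm, round brass cap (18 mm across, 10 mm high) on its top, one threaded coax socket (16 mm thick, 12 mm long, axis 23 mm up) on the +x and on the -x face. Stands flat on the table, z up. Origin: centre of the block's underside. The y faces are bare: grip across y (36 mm). About 0.16 kg.
- dummy_load: Dummy load, to be packed: upright black cylinder 46 mm across, 62 mm high, cooling fins of one diameter all the way up, a silver square flange with a threaded coax socket (16 mm across, 14 mm high) in the middle of its top. Stands on the table, z up. Origin: centre of the underside. Grip across any diameter (46 mm). About 0.26 kg.
- torch: Look-alike, does not belong in the tray, to be left where it stands: a stubby black torch standing on its lens: head 46 mm across and 28 mm high, then a narrower ribbed barrel 32 mm across, 77 mm high over all, rubber button on top and no metal socket. Origin: centre of its underside.
- power_bank: Look-alike, does not belong in the tray, to be left where it stands: a power bank, a plain rounded aluminium bar 96 (x) x 34 (y) x 40 (z) mm without any round sockets or screws; a row of tiny white dots and a button on its top. Origin: centre of its underside.
- nest_filter: Foam insert for the filter: long rectangular cut-out, 88 (x) x 50 (y) x 12 (deep) mm. The four inserts are grey blocks 124 (x) x 96 (y) x 20 (z) mm, fixed, two by two in one low black tray (260 x 204 mm, rim level with the foam), all turned alike; which is where varies. Origin of each: centre of its underside, 4 mm above the table, under the middle of its cut-out.
- nest_switch: Foam insert for the antenna switch: large, nearly square cut-out, 76 (x) x 74 (y) x 12 (deep) mm; the part's x axis goes along the insert's, either way round. As on every insert the cut-out's floor is 8 mm and the foam's top 20 mm above the origin; the box goes into the cut-out and its sockets lie just over the foam.
- nest_arrestor: Foam insert for the lightning arrestor: small square cut-out, 52 (x) x 52 (y) x 12 (deep) mm, sides along the insert's x and y. As on every insert there are only 8 mm to spare round the part, no room for fingertips in the foam: keep them more than 12 mm above the underside of the part being set in.
- nest_dummy: Foam insert for the dummy load, which stands upright in it: round cut-out 62 mm across, 12 mm deep. In all four the foam is dark grey and the cut-out's floor pale. Block, origin and heights as for the other inserts.
There are look-alikes about, which are no part of the job. Leave any pink or red look-alike of the arrestor alone.

How it is judged:
By the outcome, as a careful person would: the job done as asked, in the order asked, and still so for the second after the job is handed in, with the robot touching nothing.
It also fails if it takes over 118 s, if anything falls off the work surface, if the arm or the gripper's body presses on something with over 40 N, if the wrist force passes 120 N, or if a joint passes its speed limit or range.

## Robot

A 6-joint arm with a two-finger parallel gripper is mounted at the origin on the work surface. World frame = base frame: x ahead of the robot, y to its left, z up, the work surface at z = 0. Lengths are in m, angles in rad, forces in N, time in s.
With the tool pointing down it reaches from about 0.35 to 0.975 m from the base axis. Payload 4.9 kg.
Tool frame: the origin (TCP) lies between the finger pads; the fingertips stand 22 mm ahead of it and the grasp point (between the pads) lies 3 mm ahead of it; z points along the fingers, y is the line along which they close (so a half turn about z gives the same grasp; the last joint's range is limited). The gripper opens to 85 mm and grips with 20 to 120 N. Pads are 22 mm wide; open, the fingers measure 114 mm over their backs; the gripper's body (76 mm by 85 mm) begins 54 mm behind the grasp point. The pads swing forward as they close: fully open they stand 13 mm farther back than shut.
Start: joints at [1.153, 0.053, 1.613, -0, 1.476, -0.119], TCP at [0.184, 0.597, 0.253] pointing down, gripper open.
Joint ranges: [-3.01, 3.01], [-1.01, 2.22], [0.06, 2.58], [-1.02, 4.17], [0.09, 2.62], [-3.14, 3.14]. Speed limits (rad/s): [2.57, 2.57, 3.14, 3.14, 3.14, 3.14].

## Interface

Orientations are given as a unit quaternion [w, x, y, z].
In Python, from plant import state, grab_frame, get_calibration, job_done, recognise, regions_of gives the robot as it stands.
- The arm moves only by the tool apply_moves, never from a script. Its argument "targets" is a list of rows, each an object with "translation": the shift along the tool's x, y, z normalised to -1 to 1, where 1 is 100 mm, a list of three; "twist": the turn about the tool's z normalised to -1 to 1, where 1 is 0.1 rad; "hand": the opening, from 0 (shut) to 1 (fully open). A call has 1 to 8 rows; each row shifts and turns the commanded pose from where the row before left it, along the tool's axes as they then stand; what a row does not reach is not made up. A row lasts 1/10 s, in which the tool goes at most 50 mm and 8.59 degrees, less where a joint would pass 70% of its speed; a pose out of reach is approached as far as the arm can. A call with a number of a shift or a turn outside -1 to 1 is refused whole. A call with a gripper value outside its range is refused whole. The fingers move at their own pace and stop on an object; the grip force is fixed at half the most. Time passes only in rows, so rows that do not move let the fingers close. It gives the time, the measured TCP pose, the force, the opening and the grip force at its end, in the units of the state.
- state(): the state, without advancing time (a new reading comes with each control period).
- grab_frame(name): name is "side" or "top" or "wrist"; returns the picture (420x560x3 uint8, red, green, blue); there is no depth.
- get_calibration(name): a dict with "camera_matrix" (3x3 intrinsics, pixels), "pose" (4x4, takes a point from camera to world coordinates). Camera axes: x right, y up, looking along -z (the intrinsics and any distortion apply to the point x, -y, -z); pixel columns grow to the right and rows downward; lengths in m; the calibration is good to about 2 mm. A picture is of the moment at which its call begins: read the wrist's pose just before it. get_calibration takes no time and is no camera call; for the wrist camera it gives the pose at the moment of the call.
- job_done(): hands the job in; it is judged then, once.
Trained networks look in the newest picture that a camera, given by its name, has taken for a name from the list of things; names that differ only in an ending like _2 or _b are one class to them, and where a whole thing is asked for, a point or a joint stands for the part that bears it (a point fixed in the world has none). Each returns a list of dicts, best first, with "score" (0 to 1); they miss things now and then, are a little off and sometimes report something else, mostly with a low value. They report only what shows in the picture. A call takes as long as a camera call. They do not tell look-alikes from the thing itself.
- recognise(camera, query): "point" ([x, y, z] in m, in world coordinates, good to about 4 mm: the middle of the surface that is visible of it).
- regions_of(camera, query): "pixels" (420x560 bool, what is visible of it).
The state is a dict: "time": time; "joint_pos": joint angles; "joint_vel": joint speeds; "joint_efforts": joint torques, N m; "tool_pos": TCP position; "tool_rot": TCP orientation; "contact_force": force on the tool from outside, world axes, zero at the start; "ft_torque": the same for the moment, N m; "gripper_width": opening from 0.0 (shut) to 1.0 (fully open); "grasp_force": force on a finger pad.
Only numpy, scipy, OpenCV 4.12 (cv2) and the standard library are available. Lean on these libraries where they do the work, as an engineer would, in place of code of your own. Each camera call takes 0.05 s, during which the arm holds its last target. There are 200 camera calls.

## Working session

There is one attempt and no reset: what is moved stays moved. The work goes in short steps, Python scripts to look and compute and a tool call to move; the robot and the scene stay as the last step left them, time stands still between calls to the robot, and variables do not carry over. Pictures are saved under pics/ and viewed, at most 14 in all, crops included, and the job is handed in when it is done.

Besides the shell and the picture viewer there is one more tool, called after "Emit:" in YAML: its name, and indented under it one key for each argument. apply_moves: Moves the arm, as the interface text tells. Its arguments: {"type":"object","properties":{"targets":{"type":"array"}},"required":["targets"]}

```bash
mkdir -p pics; ls; cat > h.py <<'E'
import numpy as np, cv2
from plant import *
def save(n,f,s=1):
    cv2.imwrite(f'pics/{f}.png',cv2.cvtColor(n,cv2.COLOR_RGB2BGR))
def cal(c):
    d=get_calibration(c); return np.array(d['camera_matrix']),np.array(d['pose']),d
def to_plane(c,uv,z,kp=None):
    K,P=kp or cal(c)[:2]
    uv=np.atleast_2d(uv).astype(float)
    r=np.c_[(uv[:,0]-K[0,2])/K[0,0],-(uv[:,1]-K[1,2])/K[1,1],-np.ones(len(uv))]@P[:3,:3].T
    return P[:3,3]+r*((z-P[2,3])/r[:,2])[:,None]
E
python3 - <<'E'
from h import *
for c in('top','side'):
    im=grab_frame(c); save(im,c); K,P,d=cal(c); print(c,K.round(1).tolist(),P.round(3).tolist(),[k for k in d])
    for q in ['filter','switch','arrestor','dummy_load','torch','power_bank','nest_filter','nest_switch','nest_arrestor','nest_dummy']:
        print(q,[(round(r['score'],2),np.round(r['point'],3).tolist()) for r in recognise(c,q)])
print(state())
E
```

```text
pics
top [[430.1, 0.0, 274.2], [0.0, 430.1, 206.4], [0.0, 0.0, 1.0]] [[0.096, 0.975, -0.202, 0.261], [-0.995, 0.093, -0.024, -0.014], [-0.005, 0.204, 0.979, 1.184], [0.0, 0.0, 0.0, 1.0]] ['camera_matrix', 'pose']
filter [(0.93, [0.353, 0.256, 0.043]), (0.41, [0.54, 0.09, 0.022])]
switch [(0.82, [0.63, -0.287, 0.041])]
arrestor [(0.79, [0.354, -0.176, 0.039]), (0.61, [0.443, -0.247, 0.045]), (0.5, [0.33, -0.36, 0.042])]
dummy_load [(0.9, [0.63, 0.294, 0.061])]
torch [(0.62, [0.483, 0.418, 0.047])]
power_bank [(0.82, [0.49, -0.401, 0.037])]
nest_filter [(0.85, [0.663, 0.063, 0.019])]
nest_switch [(0.86, [0.524, -0.009, 0.025])]
nest_arrestor [(0.56, [0.54, 0.089, 0.021])]
nest_dummy [(0.87, [0.645, -0.03, 0.025])]
side [[448.6, 0.0, 275.8], [0.0, 448.6, 207.2], [0.0, 0.0, 1.0]] [[0.871, 0.376, -0.317, 0.189], [-0.492, 0.675, -0.55, -0.582], [0.007, 0.634, 0.773, 0.846], [0.0, 0.0, 0.0, 1.0]] ['camera_matrix', 'pose']
filter [(0.83, [0.351, 0.252, 0.032]), (0.45, [0.662, 0.07, 0.026])]
switch [(0.75, [0.621, -0.298, 0.043])]
arrestor [(0.86, [0.44, -0.259, 0.042]), (0.82, [0.362, -0.185
[... 451 characters left out ...]
1, 'joint_pos': array([ 1.15303742e+00,  5.26971017e-02,  1.61288031e+00, -2.68418490e-05,
        1.47597503e+00, -1.18992030e-01]), 'joint_vel': array([-0.00203204,  0.00028881,  0.00116831, -0.00140005,  0.00094872,
        0.0010271 ]), 'joint_efforts': array([ 3.95551751e-04, -3.93694961e+01, -3.70471430e+01, -5.90067361e-05,
        4.90335333e-04, -9.48623835e-06]), 'tool_pos': array([0.1839631 , 0.59730749, 0.25331715]), 'tool_rot': array([1.82138493e-05, 1.48827209e-01, 9.88863217e-01, 1.58436429e-05]), 'contact_force': array([ 0.79386385, -1.03797695,  0.15362816]), 'ft_torque': array([-0.00788751, -0.05109502,  0.05140847]), 'grasp_force': 0.0, 'gripper_width': 0.9993093179729633}
```

View pics/top.png

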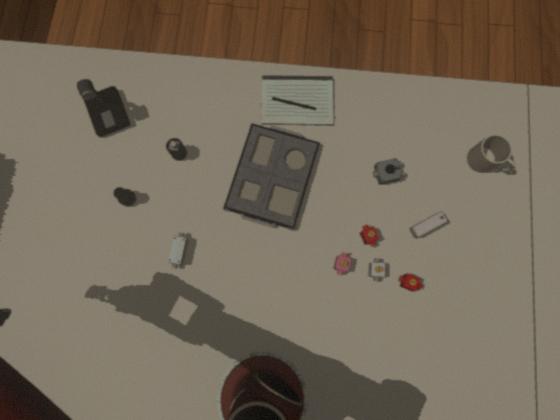

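View pics/side.png

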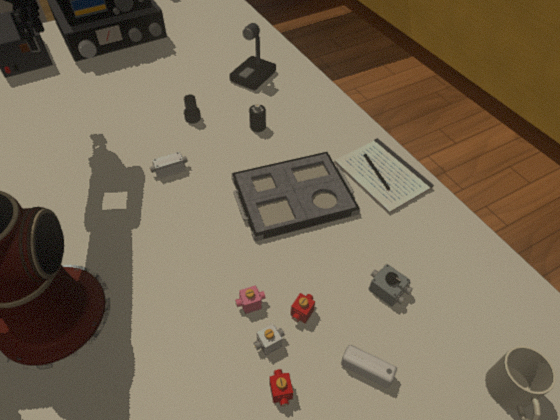

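The top picture shows the tray at (272,176). The filter cut-out is at (264,150), the round one at (296,160), the small square at (250,190) and the large square at (284,200). The parts are the filter (178,250), switch (390,170), silver arrestor (378,269) and dummy load (176,149). The torch is at (125,197), the power bank at (430,224) and the red and pink look-alikes at (370,235), (411,282) and (343,263).

```bash
python3 - <<'E'
from h import *
from scipy.ndimage import label
im=grab_frame('top'); 
def rect(m,z):
    m=m.astype(np.uint8); c=max(cv2.findContours(m,0,1)[0],key=cv2.contourArea)[:,0]
    p=to_plane('top',c,z)[:,:2]*1000
    r=cv2.minAreaRect(p.astype(np.float32)); return np.round(r[0]),np.round(r[1]),round(r[2],1),'cen',p.mean(0).round()
Z=dict(filter=.04,switch=.04,arrestor=.04,dummy_load=.062,nest_filter=.024,nest_switch=.024,nest_arrestor=.024,nest_dummy=.024)
for q,z in Z.items():
    for r in regions_of('top',q): print(q,round(r['score'],2),r['pixels'].sum(),*rect(r['pixels'],z))
# pale cutouts in tray
g=cv2.cvtColor(im,cv2.COLOR_RGB2GRAY)
t=np.zeros_like(g); cv2.fillPoly(t,[np.array([[255,130],[313,145],[291,222],[232,207]])],1)
print(np.percentile(g[t>0],[5,25,50,75,95]))
l,n=label((g>95)&(t>0))
for i in range(1,n+1):
    if (l==i).sum()>60: print('cut',(l==i).sum(),*rect(l==i,.012))
dk=(g<95).astype(np.uint8); dk[:, :215]=0;dk[:,330:]=0;dk[:118]=0;dk[235:]=0
print('tray',*rect(dk,.024))
print(cal('wrist')[1].round(3).tolist(),cal('wrist')[0].tolist())
E
```

```text
switch 0.65 630 [ 627. -289.] [69. 82.] 17.0 cen [ 627. -289.]
arrestor 0.86 303 [ 355. -271.] [58. 42.] 2.9 cen [ 355. -272.]
arrestor 0.83 278 [ 443. -247.] [47. 49.] 79.1 cen [ 443. -247.]
arrestor 0.73 276 [ 362. -179.] [39. 60.] 79.9 cen [ 362. -179.]
arrestor 0.66 294 [ 330. -359.] [41. 57.] 5.5 cen [ 329. -359.]
dummy_load 0.71 349 [626. 295.] [68. 47.] 33.5 cen [627. 296.]
nest_filter 0.92 1379 [662.  64.] [ 97. 124.] 79.2 cen [661.  63.]
nest_switch 0.62 1484 [522.  -6.] [ 96. 126.] 77.9 cen [521.  -7.]
nest_arrestor 0.67 1491 [540.  88.] [ 96. 124.] 78.5 cen [539.  88.]
nest_arrestor 0.27 1475 [642. -29.] [ 99. 128.] 77.9 cen [642. -29.]
nest_dummy 0.81 1371 [643. -29.] [ 96. 123.] 79.0 cen [642. -30.]
[ 66.  73.  76.  97. 101.]
cut 345 [663.  63.] [39. 79.] 79.4 cen [663.  62.]
cut 232 [644. -31.] [49. 48.] 48.7 cen [644. -32.]
cut 226 [541.  87.] [42. 44.] 76.6 cen [541.  87.]
cut 536 [522.  -7.] [64. 71.] 78.6 cen [521.  -8.]
tray [588.  25.] [217. 278.] 78.7 cen [586.  26.]
[[0.294, -0.906, -0.305, 0.106], [0.956, 0.279, 0.094, 0.622], [-0.0, -0.319, 0.948, 0.373], [0.0, 0.0, 0.0, 1.0]] [[376.70316824758237, 0.0, 277.2175642174048], [0.0, 376.70316824758237, 214.82541529896534], [0.0, 0.0, 1.0]]
```

```bash
cat >> h.py <<'E'
from scipy.spatial.transform import Rotation as Ro
def tool():
    s=state(); q=s['tool_rot']; return np.array(s['tool_pos']),Ro.from_quat([q[1],q[2],q[3],q[0]]).as_matrix(),s
def plan(xyz,phi_deg=None,cur=None,step=.045):
    """rows to bring TCP to xyz with tool y at phi_deg (mod 180); twists spread over the rows"""
    p,R,s=tool()
    phi=np.degrees(np.arctan2(R[1,1],R[0,1]))
    d=0 if phi_deg is None else (phi_deg-phi+90)%180-90
    D=np.array(xyz)-p; n=int(max(1,np.ceil(np.linalg.norm(D)/step),np.ceil(abs(np.radians(d))/.1)))
    print('tcp',p.round(4),'phi',round(phi,2),'turn',round(d,1),'j6',round(s['joint_pos'][5],2),'t',round(s['time'],1),'F',np.round(s['contact_force'],1),'w',round(s['gripper_width'],3),'g',round(s['grasp_force'],1))
    for i in range(n):
        Ri=R@Ro.from_euler('z',-i*d/n,degrees=True).as_matrix()
        print((Ri.T@(D/n)*10).round(3).tolist(),round(-np.radians(d)/n*10,3))
E
python3 -c "
from h import *
plan([.345,.258,.25],74)"
```

```text
tcp [0.184  0.5973 0.2533] phi 72.88 turn 1.1 j6 -0.12 t 1.6 F [-0.4 -0.2 -0.3] w 0.994 g 0.0
[-0.282, -0.308, 0.004] -0.022
[-0.281, -0.308, 0.004] -0.022
[-0.281, -0.309, 0.004] -0.022
[-0.28, -0.309, 0.004] -0.022
[-0.279, -0.31, 0.004] -0.022
[-0.279, -0.311, 0.004] -0.022
[-0.278, -0.311, 0.004] -0.022
[-0.277, -0.312, 0.004] -0.022
[-0.277, -0.312, 0.004] -0.022
```

Emit:
apply_moves:
  targets:
    - {"translation": [-0.3,-0.33,0],"twist": 0,"hand": 1}
    - {"translation": [-0.3,-0.33,0],"twist": 0,"hand": 1}
    - {"translation": [-0.3,-0.33,0],"twist": 0,"hand": 1}
    - {"translation": [-0.3,-0.33,0],"twist": 0,"hand": 1}
    - {"translation": [-0.3,-0.33,0],"twist": 0,"hand": 1}
    - {"translation": [-0.3,-0.33,0],"twist": 0,"hand": 1}
    - {"translation": [-0.3,-0.35,0],"twist": 0,"hand": 1}
    - {"translation": [-0.3,-0.35,0],"twist": 0,"hand": 1}

```text
time: 2.35
tool_pos: [0.3348, 0.2689, 0.2536]
tool_rot: [0.0, 0.149, 0.989, 0.0]
contact_force: [0.5, 0.6, 0.4]
gripper_width: 1.004
grasp_force: 0.0
```

```bash
cat >> h.py <<'E'
def wrist(q,z,name=None):
    kp=cal('wrist')[:2]; im=grab_frame('wrist')
    if name: save(im,name)
    for r in regions_of('wrist',q):
        m=r['pixels'].astype(np.uint8); c=max(cv2.findContours(m,0,1)[0],key=cv2.contourArea)[:,0]
        p=to_plane('wrist',c,z,kp)[:,:2]*1000; rr=cv2.minAreaRect(p.astype(np.float32))
        print(q,round(r['score'],2),m.sum(),'px',c.mean(0).round(),'rect',np.round(rr[0],1),np.round(rr[1],1),round(rr[2],1))
    for r in recognise('wrist',q): print('rec',round(r['score'],2),np.round(r['point'],3))
E
python3 -c "
from h import *
wrist('filter',.04,'w1'); plan([.345,.258,.25],74)"
```

```text
filter 0.66 3241 px [278. 200.] rect [353.2 264.4] [34.4 95.3] 85.5
filter 0.34 2999 px [476. 279.] rect [488.9 429.2] [94.2 43.4] 28.9
rec 0.6 [0.349 0.267 0.041]
tcp [0.3355 0.2687 0.2536] phi 72.58 turn 1.4 j6 -0.76 t 2.5 F [0.4 0.8 0.4] w 1.004 g 0.0
[-0.123, -0.073, 0.036] -0.248
```

View pics/w1.png

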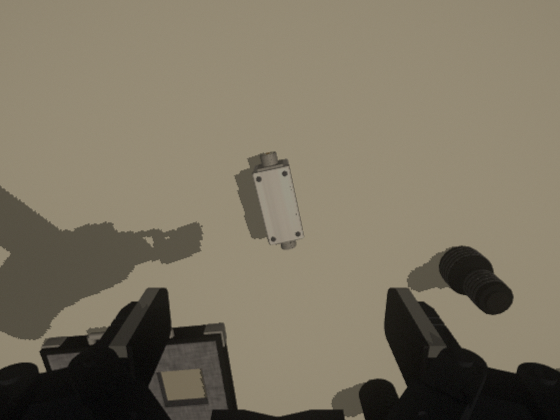

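The filter is at (279,207) with its four screws showing at (258,180), (284,174), (273,240) and (301,234). The tray is at the lower left and the dummy load and torch are at the lower right.

```bash
python3 -c "
from h import *
p=to_plane('wrist',[[258,180],[284,174],[273,240],[301,234]],.04)[:,:2]*1000
print(p.round(1),p.mean(0)); a=(p[0]+p[1]-p[2]-p[3])/2; print(np.degrees(np.arctan2(*a[::-1])),np.hypot(*a)); a=p[1]-p[0]; print(np.degrees(np.arctan2(*a[::-1])),np.hypot(*a))
c=p.mean(0)/1000
plan([c[0],c[1],.09],86)"
```

```text
[[327.9 253.3]
 [329.7 277.4]
 [388.  248.5]
 [390.1 275.7]] [358.89635515 263.70239018]
176.93528599499555 60.305489373115144
85.8201138384678 24.17695589733269
tcp [0.3355 0.2687 0.2536] phi 72.58 turn 13.4 j6 -0.76 t 2.5 F [0.4 0.8 0.4] w 1.004 g 0.0
[-0.059, 0.005, 0.409] -0.586
[-0.06, 0.002, 0.409] -0.586
[-0.06, -0.002, 0.409] -0.586
[-0.059, -0.005, 0.409] -0.586
```

Emit:
apply_moves:
  targets:
    - {"translation": [-0.06,0.0,0.4],"twist": -0.59,"hand": 1}
    - {"translation": [-0.06,0.0,0.4],"twist": -0.59,"hand": 1}
    - {"translation": [-0.06,0.0,0.4],"twist": -0.59,"hand": 1}
    - {"translation": [-0.06,0.0,0],"twist": -0.59,"hand": 1}
    - {"translation": [0,0,0],"twist": 0,"hand": 1}

```text
time: 3.0
tool_pos: [0.3569, 0.2661, 0.1318]
tool_rot: [-0.001, 0.031, 1.0, -0.001]
contact_force: [0.1, 0.2, -0.3]
gripper_width: 1.001
grasp_force: 0.0
```

```bash
python3 -c "
from h import *
wrist('filter',.04,'w2'); plan([.359,.2637,.045],86)"
```

```text
filter 0.78 7371 px [273. 220.] rect [352.1 264.3] [34.3 93.2] 85.9
rec 0.73 [0.346 0.265 0.037]
tcp [0.3582 0.2666 0.1345] phi 86.41 turn -0.4 j6 -1.04 t 3.1 F [0.5 0.2 0.5] w 1.0 g 0.0
[-0.004, -0.015, 0.448] 0.036
[-0.004, -0.015, 0.448] 0.036
```

View pics/w2.png

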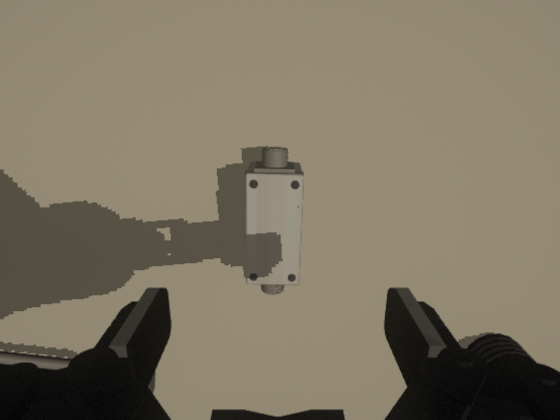

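The filter box's top spans (246–303, 172–284), centred between the fingers, and lies straight.

```bash
python3 -c "
from h import *
p=to_plane('wrist',[[253,184],[295,184],[253,277],[291,277]],.04)[:,:2]*1000
print(p.round(1),p.mean(0)); a=(p[0]+p[1]-p[2]-p[3])/2; print(np.degrees(np.arctan2(*a[::-1])),np.hypot(*a)); a=p[1]-p[0]; print(np.degrees(np.arctan2(*a[::-1])),np.hypot(*a))
c=p.mean(0)/1000
plan([c[0],c[1],.038])"
```

```text
[[329.  254.5]
 [330.5 279.1]
 [389.6 249.5]
 [391.1 273.6]] [360.03765588 264.18455911]
175.06512505822167 60.842155292367025
86.40545435945359 24.560971953138974
tcp [0.3582 0.2666 0.1345] phi 86.41 turn 0 j6 -1.04 t 3.1 F [0.5 0.2 0.5] w 1.0 g 0.0
[-0.006, -0.008, 0.322] -0.0
[-0.006, -0.008, 0.322] -0.0
[-0.006, -0.008, 0.322] -0.0
```

Emit:
apply_moves:
  targets:
    - {"translation": [-0.01,-0.01,0.32],"twist": 0.1,"hand": 1}
    - {"translation": [-0.01,-0.01,0.32],"twist": 0,"hand": 1}
    - {"translation": [0,0,0.32],"twist": 0,"hand": 1}
    - {"translation": [0,0,0],"twist": 0,"hand": 1}
    - {"translation": [0,0,0],"twist": 0,"hand": 0.3}
    - {"translation": [0,0,0],"twist": 0,"hand": 0.3}
    - {"translation": [0,0,0],"twist": 0,"hand": 0}
    - {"translation": [0,0,0],"twist": 0,"hand": 0}

```text
time: 3.95
tool_pos: [0.3614, 0.2642, 0.0396]
tool_rot: [0.002, 0.036, 0.999, 0.001]
contact_force: [1.6, -0.9, -1.9]
gripper_width: 0.384
grasp_force: 61.1
```

Emit:
apply_moves:
  targets:
    - {"translation": [0,0,0],"twist": 0,"hand": 0}
    - {"translation": [0,0,0],"twist": 0,"hand": 0}
    - {"translation": [0,0,0],"twist": 0,"hand": 0}
    - {"translation": [0,0,0],"twist": 0,"hand": 0}

```text
time: 4.35
tool_pos: [0.3614, 0.2642, 0.0395]
tool_rot: [0.002, 0.036, 0.999, 0.001]
contact_force: [-0.3, 0.1, 7.5]
gripper_width: 0.382
grasp_force: 62.5
```

```bash
python3 -c "
from h import *
plan([.66,.04,.27],78.7)"
```

```text
tcp [0.3614 0.2642 0.0395] phi 85.83 turn -7.1 j6 -1.03 t 4.3 F [-0.3  0.1  7.5] w 0.382 g 62.5
[-0.315, -0.201, -0.23] 0.124
[-0.317, -0.198, -0.23] 0.124
[-0.32, -0.194, -0.23] 0.124
[-0.322, -0.19, -0.23] 0.124
[-0.325, -0.186, -0.23] 0.124
[-0.327, -0.181, -0.23] 0.124
[-0.329, -0.177, -0.23] 0.124
[-0.331, -0.173, -0.23] 0.124
[-0.333, -0.169, -0.23] 0.124
[-0.335, -0.165, -0.23] 0.124
```

Emit:
apply_moves:
  targets:
    - {"translation": [0,0,-0.3],"twist": 0,"hand": 0}
    - {"translation": [0,0,-0.45],"twist": 0,"hand": 0}
    - {"translation": [-0.2,-0.12,-0.4],"twist": 0.1,"hand": 0}
    - {"translation": [-0.34,-0.22,-0.25],"twist": 0.1,"hand": 0}
    - {"translation": [-0.37,-0.22,-0.25],"twist": 0.2,"hand": 0}
    - {"translation": [-0.37,-0.22,-0.25],"twist": 0.2,"hand": 0}
    - {"translation": [-0.37,-0.22,-0.2],"twist": 0.2,"hand": 0}
    - {"translation": [-0.37,-0.22,-0.2],"twist": 0.2,"hand": 0}

```text
time: 5.15
tool_pos: [0.5478, 0.1185, 0.2679]
tool_rot: [-0.0, 0.087, 0.996, 0.0]
contact_force: [0.0, 0.5, -2.0]
gripper_width: 0.387
grasp_force: 61.3
```

Emit:
apply_moves:
  targets:
    - {"translation": [-0.4,-0.22,0],"twist": 0.12,"hand": 0}
    - {"translation": [-0.4,-0.22,0],"twist": 0.12,"hand": 0}
    - {"translation": [-0.4,-0.2,0],"twist": 0,"hand": 0}
    - {"translation": [0,0,0],"twist": 0,"hand": 0}

```text
time: 5.55
tool_pos: [0.6554, 0.031, 0.2651]
tool_rot: [-0.001, 0.101, 0.995, -0.001]
contact_force: [-0.3, 0.6, -3.1]
gripper_width: 0.384
grasp_force: 61.2
```

```bash
python3 -c "
from h import *
plan([.66,.04,.27],78.7)
kp=cal('wrist')[:2]; im=grab_frame('wrist'); save(im,'w3')
for q in ['nest_filter','nest_switch','nest_arrestor','nest_dummy']: wrist(q,.024)
"
```

```text
tcp [0.6554 0.031  0.2651] phi 78.46 turn 0.2 j6 -1.43 t 5.5 F [-0.3  0.6 -3.1] w 0.384 g 61.2
[-0.027, 0.098, -0.05] -0.042
nest_filter 0.78 8698 px [320. 164.] rect [661.8  66.3] [ 95.8 125.1] 79.2
rec 0.87 [0.638 0.086 0.022]
nest_switch 0.6 12501 px [206.  55.] rect [536.3  -5.9] [97.4 95. ] 78.8
nest_switch 0.51 10400 px [208. 170.] rect [642.9 -27.7] [ 96.7 122.5] 78.8
rec 0.61 [ 0.535 -0.008  0.016]
nest_arrestor 0.72 12410 px [313.  55.] rect [555.2  87.4] [97.4 95.2] 78.8
rec 0.81 [0.551 0.091 0.023]
nest_dummy 0.56 10453 px [208. 169.] rect [643.7 -27.4] [ 95.8 124.1] 78.6
rec 0.63 [ 0.632 -0.036  0.021]
rec 0.26 [0.632 0.042 0.266]
```

View pics/w3.png

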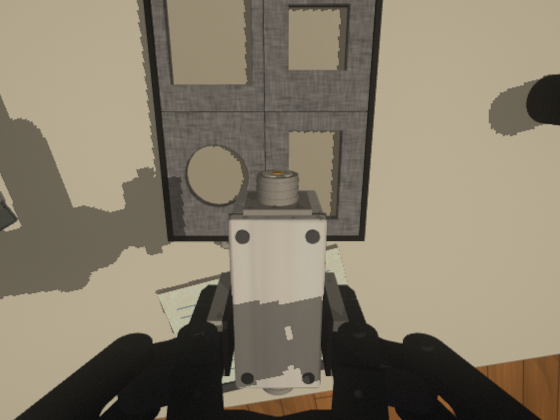

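The tray's middle cross is at (264,111) and its lower corners are at (170,240) and (364,240). The filter hangs straight in the gripper with its screws at (242,237), (312,237), (247,378) and (308,378).

```bash
python3 -c "
from h import *
p=to_plane('wrist',[[264.5,111],[170,240],[364,240],[375,111],[160,111]],.024)[:,:2]*1000
print(p.round(1)); a=p[2]-p[1]; print(np.degrees(np.arctan2(*a[::-1])),np.hypot(*a))
a=p[3]-p[4]; print(np.degrees(np.arctan2(*a[::-1])),np.hypot(*a))
e=(p[1]+p[2])/2-p[0];print(np.degrees(np.arctan2(*e[::-1])),np.hypot(*e))
th=np.radians(-11.3); ex=np.array([np.cos(th),np.sin(th)]); ey=np.array([-ex[1],ex[0]])
for n,i,j in [('filter',1,1),('dummy',1,-1),('arr',-1,1),('sw',-1,-1)]: print(n,(p[0]+62*i*ex+48*j*ey).round(1))
P,R,s=tool()
q=to_plane('wrist',[[242,237],[312,237],[247,378],[308,378]],P[2]+.0005)[:,:2]
print('screws',(q*1000).round(1),'off tool mm',(R[:2,:2].T@(q.mean(0)-P[:2])*1000).round(1))
print('circle',to_plane('wrist',[[217,176]],.018)*1000)
"
```

```text
[[590.6  35.7]
 [698.4 -87.6]
 [737.8 110.7]
 [610.6 136.7]
 [571.6 -59.9]]
78.76013083956369 202.17680081297505
78.75614886841804 200.37008478948894
-10.715500333647094 129.81686517246553
filter [660.8  70.6]
dummy [641.9 -23.6]
arr [539.2  94.9]
sw [520.4   0.7]
screws [[617.8  30.1]
 [622.4  53.6]
 [676.2  18.7]
 [680.9  42.2]] off tool mm [3.8 0.3]
circle [[643.05091111 -24.12334207  18.        ]]
```

```bash
cat >> h.py <<'E'
def pale(pts,z,th,cam='wrist',fn=None):
    "pale blobs inside polygon"
    from scipy.ndimage import label
    kp=cal(cam)[:2]; im=grab_frame(cam); g=cv2.cvtColor(im,cv2.COLOR_RGB2GRAY)
    if fn: save(im,fn)
    t=np.zeros_like(g); cv2.fillPoly(t,[np.array(pts)],1)
    l,n=label((g>th)&(t>0))
    for i in range(1,n+1):
        m=(l==i)
        if m.sum()>300:
            c=max(cv2.findContours(m.astype(np.uint8),0,1)[0],key=cv2.contourArea)[:,0]
            p=to_plane(cam,c,z,kp)[:,:2]*1000; r=cv2.minAreaRect(p.astype(np.float32)); print('blob',m.sum(),'px',cv2.boundingRect(c),np.round(r[0],1),np.round(r[1],1),round(r[2],1))
E
python3 -c "
from h import *
P,R,s=tool(); print(P,s['time'])
pale([[155,5],[368,5],[358,235],[330,235],[330,165],[230,165],[230,235],[175,235]],.012,110,fn='w4')
P,R,s=tool(); print(P,s['time'])
import cv2
a=cv2.imread('pics/w3.png',0).astype(float);b=cv2.imread('pics/w4.png',0).astype(float)
print(cv2.phaseCorrelate(a[:200],b[:200]), b[60,140:390:3].astype(int).tolist())
"
```

```text
[0.6529827  0.03510267 0.2675047 ] 6.2
blob 6124 px (164, 5, 80, 83) [525.4  -6.8] [68.9 68.8] 78.8
blob 3009 px (284, 13, 53, 61) [541.2  87.8] [46.9 50.1] 78.8
blob 1382 px (285, 134, 46, 32) [635.8  69.1] [44.3 30.7] 78.8
blob 2217 px (185, 148, 52, 57) [642.6 -33.5] [50.  58.4] 66.6
[0.65302428 0.03501963 0.26747175] 6.25
((-3.8241524764640076, 1.7391874869622654), 0.5441049293113434) [153, 99, 55, 33, 37, 96, 101, 99, 84, 59, 138, 137, 138, 137, 136, 138, 137, 138, 139, 138, 138, 138, 136, 138, 138, 138, 138, 138, 138, 137, 138, 138, 137, 137, 83, 83, 81, 93, 92, 98, 70, 100, 101, 101, 97, 93, 96, 96, 112, 141, 139, 141, 139, 141, 141, 141, 141, 141, 140, 140, 142, 141, 141, 142, 140, 82, 82, 48, 98, 96, 99, 101, 95, 99, 101, 96, 36, 41, 162, 169, 169, 169, 169, 170]
```

```bash
python3 -c "
from h import *
d=np.array([-3.8,1.7])
p=to_plane('wrist',np.array([[264.5,111],[170,240],[364,240],[375,111],[160,111]])+d,.024)[:,:2]*1000
th=np.radians(-11.25); ex=np.array([np.cos(th),np.sin(th)]); ey=np.array([-ex[1],ex[0]])
print(p[0],(p[3]+p[4])/2,(p[1]+p[2])/2-130*ex)
c=np.array([p[0],(p[3]+p[4])/2,(p[1]+p[2])/2-130*ex]).mean(0)
for n,i,j in [('filter',1,1),('dummy',1,-1),('arr',-1,1),('sw',-1,-1)]: print(n,(c+62*i*ex+48*j*ey).round(1))
"
```

```text
[591.38955053  31.79157031] [591.93461608  34.53138846] [591.7040459   32.51721435]
filter [661.8  67.9]
dummy [643.1 -26.2]
arr [540.2  92.1]
sw [521.5  -2. ]
```

```bash
python3 -c "
from h import *
plan([.6648,.0665,.09],78.75)"
```

```text
tcp [0.653  0.035  0.2675] phi 78.74 turn 0.0 j6 -1.43 t 6.2 F [-0.1 -0.1 -2.7] w 0.383 g 61.2
[-0.011, 0.066, 0.355] -0.0
[-0.011, 0.066, 0.355] -0.0
[-0.011, 0.066, 0.355] -0.0
[-0.011, 0.066, 0.355] -0.0
[-0.011, 0.066, 0.355] -0.0
```

Emit:
apply_moves:
  targets:
    - {"translation": [-0.02,0.11,0.36],"twist": 0,"hand": 0}
    - {"translation": [-0.02,0.11,0.36],"twist": 0,"hand": 0}
    - {"translation": [-0.02,0.11,0.36],"twist": 0,"hand": 0}
    - {"translation": [0,0,0.35],"twist": 0,"hand": 0}
    - {"translation": [0,0,0.35],"twist": 0,"hand": 0}
    - {"translation": [0,0,0],"twist": 0,"hand": 0}
    - {"translation": [0,0,0],"twist": 0,"hand": 0}
    - {"translation": [0,0,0],"twist": 0,"hand": 0}

```text
time: 7.05
tool_pos: [0.6674, 0.0659, 0.0925]
tool_rot: [0.002, 0.098, 0.995, 0.0]
contact_force: [0.1, 0.6, -1.5]
gripper_width: 0.388
grasp_force: 61.1
```

```bash
python3 -c "
from h import *
save(grab_frame('wrist'),'w5');plan([.6648,.0665,.0515],78.75)"
```

```text
tcp [0.6676 0.0659 0.0929] phi 78.72 turn 0.0 j6 -1.39 t 7.1 F [ 0.4  0.2 -2.3] w 0.384 g 61.2
[0.031, -0.0, 0.414] -0.005
```

View pics/w5.png

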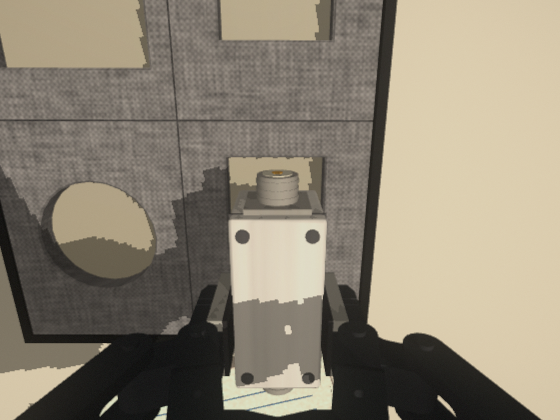

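The filter at u≈277 lines up with the cut-out (228–322), so I'll lower it.

Emit:
apply_moves:
  targets:
    - {"translation": [0.03,0,0.2],"twist": 0,"hand": 0}
    - {"translation": [0,0,0.1],"twist": 0,"hand": 0}
    - {"translation": [0,0,0.06],"twist": 0,"hand": 0}
    - {"translation": [0,0,0.04],"twist": 0,"hand": 0}
    - {"translation": [0,0,0.01],"twist": 0,"hand": 0}
    - {"translation": [0,0,0],"twist": 0,"hand": 0}
    - {"translation": [0,0,0],"twist": 0,"hand": 0}

```text
time: 7.8
tool_pos: [0.6638, 0.0666, 0.0515]
tool_rot: [0.001, 0.098, 0.995, 0.0]
contact_force: [-4.7, -0.0, 7.4]
gripper_width: 0.383
grasp_force: 62.4
```

Emit:
apply_moves:
  targets:
    - {"translation": [0,0,0],"twist": 0,"hand": 0.45}
    - {"translation": [0,0,0],"twist": 0,"hand": 0.55}
    - {"translation": [0,0,0],"twist": 0,"hand": 0.65}
    - {"translation": [0,0,-0.1],"twist": 0,"hand": 0.65}
    - {"translation": [0,0,-0.3],"twist": 0,"hand": 0.65}
    - {"translation": [0,0,-0.45],"twist": 0,"hand": 1}
    - {"translation": [0,0,-0.45],"twist": 0,"hand": 1}
    - {"translation": [0,0,-0.45],"twist": 0,"hand": 1}

```text
time: 8.6
tool_pos: [0.6624, 0.0666, 0.2257]
tool_rot: [0.0, 0.098, 0.995, 0.0]
contact_force: [1.0, -0.9, -0.0]
gripper_width: 0.997
grasp_force: 0.0
```

```bash
python3 -c "
from h import *
plan([.615,-.283,.25],50)"
```

```text
tcp [0.6624 0.0666 0.2257] phi 78.72 turn -28.7 j6 -1.39 t 8.6 F [ 1.  -0.9 -0. ] w 0.997 g 0.0
[-0.027, -0.44, -0.03] 0.627
[-0.055, -0.438, -0.03] 0.627
[-0.082, -0.433, -0.03] 0.627
[-0.109, -0.427, -0.03] 0.627
[-0.136, -0.42, -0.03] 0.627
[-0.162, -0.41, -0.03] 0.627
[-0.187, -0.399, -0.03] 0.627
[-0.212, -0.387, -0.03] 0.627
```

Emit:
apply_moves:
  targets:
    - {"translation": [-0.03,-0.44,0],"twist": 0.63,"hand": 1}
    - {"translation": [-0.06,-0.44,0],"twist": 0.63,"hand": 1}
    - {"translation": [-0.08,-0.43,0],"twist": 0.63,"hand": 1}
    - {"translation": [-0.11,-0.43,0],"twist": 0.63,"hand": 1}
    - {"translation": [-0.14,-0.42,0],"twist": 0.63,"hand": 1}
    - {"translation": [-0.16,-0.41,0],"twist": 0.63,"hand": 1}
    - {"translation": [-0.19,-0.4,0],"twist": 0.63,"hand": 1}
    - {"translation": [-0.21,-0.39,0],"twist": 0.63,"hand": 1}

```text
time: 9.4
tool_pos: [0.6151, -0.2855, 0.2242]
tool_rot: [0.001, 0.344, 0.939, -0.0]
contact_force: [0.9, -0.1, -0.0]
gripper_width: 0.998
grasp_force: 0.0
```

Emit:
apply_moves:
  targets:
    - {"translation": [0,0,0],"twist": 0,"hand": 1}
    - {"translation": [0,0,0],"twist": 0,"hand": 1}
    - {"translation": [0,0,0],"twist": 0,"hand": 1}

```text
time: 9.7
tool_pos: [0.6157, -0.2828, 0.2236]
tool_rot: [0.0, 0.343, 0.939, 0.0]
contact_force: [-0.0, 1.0, 0.8]
gripper_width: 0.997
grasp_force: 0.0
```

```bash
python3 -c "
from h import *
wrist('switch',.04,'w6'); save(grab_frame('top'),'top2')
plan([.627,-.289,.15],17)"
```

```text
switch 0.77 5637 px [281. 207.] rect [ 629.5 -287.7] [61.  83.3] 17.2
rec 0.81 [ 0.628 -0.291  0.041]
tcp [ 0.6158 -0.2824  0.2234] phi 49.96 turn -33.0 j6 -1.41 t 9.9 F [-1.5 -0.7  0. ] w 1.0 g 0.0
[-0.021, 0.004, 0.122] 0.959
[-0.021, 0.006, 0.122] 0.959
[-0.02, 0.008, 0.122] 0.959
[-0.019, 0.009, 0.122] 0.959
[-0.018, 0.011, 0.122] 0.959
[-0.017, 0.013, 0.122] 0.959
```

View pics/w6.png

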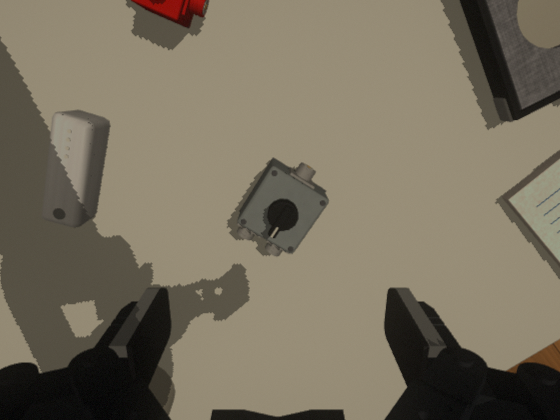

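The switch is centred at about (283,207), with one socket at the upper right (304,172) and two at the lower left (245,233) and (268,246). The power bank at (78,165) is well clear.

```bash
python3 -c "
from h import *
p=to_plane('wrist',[[274,172],[321,200],[242,221],[290,248]],.04)[:,:2]*1000
print(p.round(1),p.mean(0)); k=to_plane('wrist',[[283,214]],.058)*1000; print(k)
plan([.629,-.288,.12],17.2)"
```

```text
[[ 601.6 -273.4]
 [ 645.2 -258.6]
 [ 616.5 -321.9]
 [ 662.3 -306.4]] [ 631.38545734 -290.06787954]
[[ 629.39461725 -287.31277248   58.        ]]
tcp [ 0.6158 -0.2824  0.2234] phi 49.96 turn -32.8 j6 -1.41 t 9.9 F [-1.5 -0.7  0. ] w 1.0 g 0.0
[-0.023, 0.007, 0.172] 0.953
[-0.022, 0.009, 0.172] 0.953
[-0.021, 0.011, 0.172] 0.953
[-0.02, 0.013, 0.172] 0.953
[-0.019, 0.015, 0.172] 0.953
[-0.017, 0.017, 0.172] 0.953
```

Emit:
apply_moves:
  targets:
    - {"translation": [-0.02,0.01,0.17],"twist": 0.93,"hand": 1}
    - {"translation": [-0.02,0.01,0.17],"twist": 0.93,"hand": 1}
    - {"translation": [-0.02,0.01,0.17],"twist": 0.93,"hand": 1}
    - {"translation": [-0.02,0.01,0.17],"twist": 0.93,"hand": 1}
    - {"translation": [-0.02,0.01,0.17],"twist": 0.93,"hand": 1}
    - {"translation": [-0.02,0.02,0.17],"twist": 0.93,"hand": 1}
    - {"translation": [0,0,0],"twist": 0,"hand": 1}
    - {"translation": [0,0,0],"twist": 0,"hand": 1}

```text
time: 10.7
tool_pos: [0.6282, -0.2886, 0.1212]
tool_rot: [-0.0, 0.588, 0.809, -0.0]
contact_force: [-0.2, -0.5, 0.2]
gripper_width: 1.003
grasp_force: 0.0
```

```bash
python3 -c "
from h import *
wrist('switch',.04,'w7')
plan([.630,-.2885,.038],18)"
```

```text
switch 0.68 11427 px [283. 232.] rect [ 630.9 -285.5] [58.1 82.5] 17.7
rec 0.82 [ 0.628 -0.285  0.043]
rec 0.35 [ 0.492 -0.395  0.031]
tcp [ 0.6289 -0.2895  0.123 ] phi 17.95 turn 0.0 j6 -0.85 t 10.8 F [ 0.1 -0.6  1. ] w 1.003 g 0.0
[0.004, 0.006, 0.425] -0.004
[0.004, 0.006, 0.425] -0.004
```

View pics/w7.png

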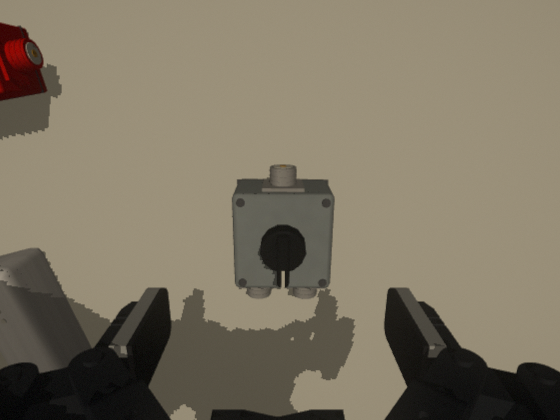

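The switch box spans u 233–333 (centre 283) and is straight; the fingers' middle is at 277, so I'll shift about 3 mm in tool y. The power bank and the red look-alike are clear.

Emit:
apply_moves:
  targets:
    - {"translation": [0.01,0.03,0.4],"twist": 0,"hand": 1}
    - {"translation": [0,0,0.35],"twist": 0,"hand": 1}
    - {"translation": [0,0,0.1],"twist": 0,"hand": 1}
    - {"translation": [0,0,0],"twist": 0,"hand": 1}
    - {"translation": [0,0,0],"twist": 0,"hand": 0.6}
    - {"translation": [0,0,0],"twist": 0,"hand": 0}
    - {"translation": [0,0,0],"twist": 0,"hand": 0}
    - {"translation": [0,0,0],"twist": 0,"hand": 0}

```text
time: 11.65
tool_pos: [0.6327, -0.2886, 0.0398]
tool_rot: [0.003, 0.589, 0.808, 0.0]
contact_force: [0.4, -0.4, 6.7]
gripper_width: 0.661
grasp_force: 68.4
```

Emit:
apply_moves:
  targets:
    - {"translation": [0,0,0],"twist": 0,"hand": 0}
    - {"translation": [0,0,0],"twist": 0,"hand": 0}

```text
time: 11.85
tool_pos: [0.6327, -0.2886, 0.0398]
tool_rot: [0.003, 0.589, 0.808, 0.0]
contact_force: [0.6, -0.6, 7.6]
gripper_width: 0.663
grasp_force: 68.4
```

```bash
python3 -c "
from h import *
P,R,s=tool();print(P)
plan([.5215,-.003,.2],79)"
```

```text
[ 0.63267027 -0.28862101  0.03975531]
tcp [ 0.6327 -0.2886  0.0398] phi 17.88 turn 61.1 j6 -0.85 t 11.8 F [ 0.6 -0.6  7.6] w 0.663 g 68.4
[0.278, -0.016, -0.147] -0.97
[0.278, 0.011, -0.147] -0.97
[0.275, 0.038, -0.147] -0.97
[0.27, 0.064, -0.147] -0.97
[0.263, 0.09, -0.147] -0.97
[0.253, 0.115, -0.147] -0.97
[0.241, 0.139, -0.147] -0.97
[0.226, 0.162, -0.147] -0.97
[0.209, 0.183, -0.147] -0.97
[0.191, 0.202, -0.147] -0.97
[0.17, 0.22, -0.147] -0.97
```

Emit:
apply_moves:
  targets:
    - {"translation": [0,0,-0.2],"twist": 0,"hand": 0}
    - {"translation": [0,0,-0.4],"twist": 0,"hand": 0}
    - {"translation": [0.27,-0.01,-0.3],"twist": -0.97,"hand": 0}
    - {"translation": [0.28,0.01,-0.2],"twist": -0.97,"hand": 0}
    - {"translation": [0.28,0.04,-0.2],"twist": -0.97,"hand": 0}
    - {"translation": [0.27,0.06,-0.2],"twist": -0.97,"hand": 0}
    - {"translation": [0.26,0.09,-0.2],"twist": -0.97,"hand": 0}
    - {"translation": [0.25,0.11,-0.1],"twist": -0.97,"hand": 0}

```text
time: 12.65
tool_pos: [0.5707, -0.132, 0.2184]
tool_rot: [0.001, 0.33, 0.944, 0.0]
contact_force: [0.8, -0.6, -2.2]
gripper_width: 0.661
grasp_force: 67.4
```

Emit:
apply_moves:
  targets:
    - {"translation": [0.24,0.14,0],"twist": -0.97,"hand": 0}
    - {"translation": [0.23,0.16,0],"twist": -0.97,"hand": 0}
    - {"translation": [0.21,0.18,0],"twist": -0.97,"hand": 0}
    - {"translation": [0.19,0.2,0],"twist": -0.97,"hand": 0}
    - {"translation": [0.17,0.22,0],"twist": -0.97,"hand": 0}
    - {"translation": [0,0,0],"twist": 0,"hand": 0}
    - {"translation": [0,0,0],"twist": 0,"hand": 0}
    - {"translation": [0,0,0],"twist": 0,"hand": 0}

```text
time: 13.45
tool_pos: [0.5201, -0.0042, 0.2163]
tool_rot: [0.0, 0.096, 0.995, -0.0]
contact_force: [0.2, -0.5, -3.0]
gripper_width: 0.66
grasp_force: 67.4
```

```bash
python3 -c "
from h import *
save(grab_frame('wrist'),'w8'); plan([.5215,-.003,.1],78.75)"
```

```text
tcp [ 0.5202 -0.0044  0.2163] phi 78.93 turn -0.2 j6 -1.53 t 13.5 F [ 0.6 -0.1 -3.6] w 0.665 g 67.4
[-0.003, 0.005, 0.388] 0.01
[-0.003, 0.005, 0.388] 0.01
[-0.003, 0.005, 0.388] 0.01
```

View pics/w8.png

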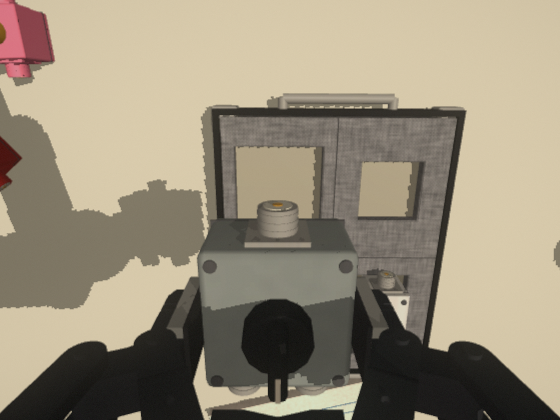

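The switch hangs straight with screws at (209,267), (345,267), (213,380) and (345,378). The tray's near corners are at (214,112) and (463,112), and the cut-out's near edge is (237–322,147). The filter sits in its nest at (388,300).

```bash
python3 -c "
from h import *
th=np.radians(-11.25); ex=np.array([np.cos(th),np.sin(th)]); ey=np.array([-ex[1],ex[0]])
P,R,s=tool()
q=to_plane('wrist',[[209,267],[345,267],[213,380],[345,378]],P[2])[:,:2]
off=R[:2,:2].T@(q.mean(0)-P[:2]); print('screws',(q*1000).round(1),'off tool mm',(off*1000).round(1))
a=to_plane('wrist',[[214,112],[463,112]],.024)[:,:2]*1000; print(a, a.mean(0)+130*ex, np.hypot(*(a[1]-a[0])))
b=to_plane('wrist',[[237,147],[322,147]],.024)[:,:2]*1000; print(b, b.mean(0)+38*ex, np.hypot(*(b[1]-b[0])))
b=to_plane('wrist',[[337,118],[334,205]],.024)[:,:2]*1000; print(b)
o=R[:2,:2]@off; print(np.array([.5215,-.003])-o); plan([.5215-o[0],-.003-o[1],.085],78.75)
"
```

```text
screws [[494.  -23.5]
 [503.2  23.6]
 [542.3 -34.3]
 [551.3  17. ]] off tool mm [-2.5  0.5]
[[448.14553714 -41.75308374]
 [486.42181036 154.01574776]] [594.7857602   30.76959014] 199.47558366536794
[[478.88280328 -29.95356965]
 [492.33383346  38.85983422]] [522.87815902  -2.96029995] 70.11572409442488
[[471.6831364   54.30407699]
 [543.81055388  41.334063  ]]
[ 0.51897427 -0.00306281]
tcp [ 0.5202 -0.0044  0.2163] phi 78.93 turn -0.2 j6 -1.53 t 13.5 F [ 0.6 -0.1 -3.6] w 0.665 g 67.4
[0.005, 0.004, 0.438] 0.01
[0.005, 0.004, 0.438] 0.01
[0.005, 0.004, 0.438] 0.01
```

Emit:
apply_moves:
  targets:
    - {"translation": [0,0.01,0.4],"twist": 0,"hand": 0}
    - {"translation": [0,0,0.4],"twist": 0,"hand": 0}
    - {"translation": [0,0,0.3],"twist": 0,"hand": 0}
    - {"translation": [0,0,0.2],"twist": 0,"hand": 0}
    - {"translation": [0,0,0],"twist": 0,"hand": 0}
    - {"translation": [0,0,0],"twist": 0,"hand": 0}

```text
time: 14.1
tool_pos: [0.5206, -0.0033, 0.0866]
tool_rot: [-0.0, 0.096, 0.995, -0.0]
contact_force: [0.9, -1.6, -3.7]
gripper_width: 0.664
grasp_force: 67.2
```

Emit:
apply_moves:
  targets:
    - {"translation": [0,0,0.15],"twist": 0,"hand": 0}
    - {"translation": [0,0,0.1],"twist": 0,"hand": 0}
    - {"translation": [0,0,0.06],"twist": 0,"hand": 0}
    - {"translation": [0,0,0.03],"twist": 0,"hand": 0}
    - {"translation": [0,0,0.01],"twist": 0,"hand": 0}
    - {"translation": [0,0,0],"twist": 0,"hand": 0}
    - {"translation": [0,0,0],"twist": 0,"hand": 0}

```text
time: 14.8
tool_pos: [0.5206, -0.0027, 0.0518]
tool_rot: [0.001, 0.096, 0.995, 0.0]
contact_force: [-2.0, -0.2, 0.6]
gripper_width: 0.66
grasp_force: 67.7
```

Emit:
apply_moves:
  targets:
    - {"translation": [0,0,0],"twist": 0,"hand": 0.75}
    - {"translation": [0,0,0],"twist": 0,"hand": 0.85}
    - {"translation": [0,0,0],"twist": 0,"hand": 0.9}
    - {"translation": [0,0,-0.1],"twist": 0,"hand": 0.9}
    - {"translation": [0,0,-0.35],"twist": 0,"hand": 0.9}
    - {"translation": [0,0,-0.45],"twist": 0,"hand": 1}
    - {"translation": [0,0,-0.45],"twist": 0,"hand": 1}
    - {"translation": [0,0,-0.45],"twist": 0,"hand": 1}

```text
time: 15.6
tool_pos: [0.52, -0.0026, 0.234]
tool_rot: [0.001, 0.096, 0.995, -0.0]
contact_force: [0.8, -0.7, 0.0]
gripper_width: 1.0
grasp_force: 0.0
```

```bash
python3 -c "
from h import *
plan([.345,-.275,.235],93)"
```

```text
tcp [ 0.52   -0.0026  0.234 ] phi 79.01 turn 14.0 j6 -1.53 t 15.6 F [ 0.8 -0.7  0. ] w 1.0 g 0.0
[0.15, -0.376, -0.001] -0.305
[0.161, -0.371, -0.001] -0.305
[0.172, -0.366, -0.001] -0.305
[0.184, -0.361, -0.001] -0.305
[0.194, -0.355, -0.001] -0.305
[0.205, -0.349, -0.001] -0.305
[0.216, -0.342, -0.001] -0.305
[0.226, -0.336, -0.001] -0.305
```

Emit:
apply_moves:
  targets:
    - {"translation": [0.15,-0.38,0],"twist": -0.3,"hand": 1}
    - {"translation": [0.16,-0.37,0],"twist": -0.3,"hand": 1}
    - {"translation": [0.17,-0.37,0],"twist": -0.3,"hand": 1}
    - {"translation": [0.18,-0.36,0],"twist": -0.3,"hand": 1}
    - {"translation": [0.19,-0.36,0],"twist": -0.3,"hand": 1}
    - {"translation": [0.21,-0.35,0],"twist": -0.3,"hand": 1}
    - {"translation": [0.22,-0.34,0],"twist": -0.3,"hand": 1}
    - {"translation": [0.23,-0.34,0],"twist": -0.3,"hand": 1}

```text
time: 16.4
tool_pos: [0.3434, -0.2775, 0.2324]
tool_rot: [0.001, -0.025, 1.0, -0.001]
contact_force: [0.0, -0.9, -0.3]
gripper_width: 1.004
grasp_force: 0.0
```

Emit:
apply_moves:
  targets:
    - {"translation": [0,0,0],"twist": 0,"hand": 1}
    - {"translation": [0,0,0],"twist": 0,"hand": 1}
    - {"translation": [0,0,0],"twist": 0,"hand": 1}

```text
time: 16.7
tool_pos: [0.3449, -0.2757, 0.2317]
tool_rot: [0.0, -0.024, 1.0, -0.0]
contact_force: [0.2, -0.1, -0.0]
gripper_width: 0.999
grasp_force: 0.0
```

```bash
python3 -c "
from h import *
wrist('arrestor',.04,'w9'); plan([.355,-.273,.12],93)"
```

```text
arrestor 0.94 2215 px [300. 285.] rect [ 437.2 -250.1] [64.8 40.4] 26.8
arrestor 0.73 2372 px [280. 195.] rect [ 351.  -272.2] [60.7 35.8] 2.0
arrestor 0.62 2733 px [180. 163.] rect [ 326.9 -358. ] [58.8 42.7] 73.3
arrestor 0.62 2673 px [381. 208.] rect [ 358.6 -184.7] [46.6 60.3] 81.2
rec 0.84 [ 0.353 -0.272  0.037]
rec 0.83 [ 0.327 -0.357  0.041]
rec 0.83 [ 0.359 -0.186  0.04 ]
rec 0.83 [ 0.442 -0.248  0.042]
rec 0.56 [ 0.468 -0.375  0.027]
tcp [ 0.3451 -0.2753  0.2314] phi 92.88 turn 0.1 j6 -2.46 t 16.9 F [-0.4 -0.4 -0.3] w 0.999 g 0.0
[-0.033, 0.006, 0.371] -0.007
[-0.033, 0.006, 0.371] -0.007
[-0.033, 0.006, 0.371] -0.007
```

View pics/w9.png

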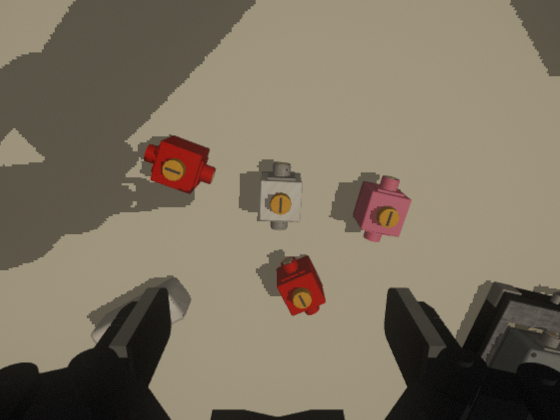

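The silver arrestor is at (281,200), straight with the tool. The red ones are at (180,165) and (300,288) and the pink one at (382,208), so I'll go in with the hand partly open (0.6).

```bash
python3 -c "
from h import *
c=to_plane('wrist',[[281,204]],.05)[0]; print(c)
print(to_plane('wrist',[[215,173],[355,208]],.03)*1000)
plan([c[0],c[1],.13],92.5)"
```

```text
[ 0.35517506 -0.27153593  0.05      ]
[[ 336.07217826 -329.74386833   30.        ]
 [ 361.66404163 -204.67252763   30.        ]]
tcp [ 0.3451 -0.2753  0.2314] phi 92.88 turn -0.4 j6 -2.46 t 16.9 F [-0.4 -0.4 -0.3] w 0.999 g 0.0
[-0.034, 0.011, 0.338] 0.022
[-0.034, 0.011, 0.338] 0.022
[-0.034, 0.011, 0.338] 0.022
```

Emit:
apply_moves:
  targets:
    - {"translation": [-0.04,0.02,0.4],"twist": 0.05,"hand": 0.65}
    - {"translation": [-0.04,0.02,0.4],"twist": 0,"hand": 0.65}
    - {"translation": [-0.02,0,0.3],"twist": 0,"hand": 0.65}
    - {"translation": [0,0,0],"twist": 0,"hand": 0.65}
    - {"translation": [0,0,0],"twist": 0,"hand": 0.65}
    - {"translation": [0,0,0],"twist": 0,"hand": 0.65}

```text
time: 17.45
tool_pos: [0.3555, -0.2727, 0.1237]
tool_rot: [0.001, -0.022, 1.0, -0.001]
contact_force: [-0.3, -0.7, 1.5]
gripper_width: 0.652
grasp_force: 0.0
```

```bash
python3 -c "
from h import *
save(grab_frame('wrist'),'w10'); plan([.355,-.2715,.04],92.5)"
```

```text
tcp [ 0.3555 -0.2729  0.1239] phi 92.5 turn -0.0 j6 -2.44 t 17.5 F [-0.1 -0.1  0.7] w 0.646 g 0.0
[0.003, 0.009, 0.42] 0.0
[0.003, 0.009, 0.42] 0.0
```

View pics/w10.png

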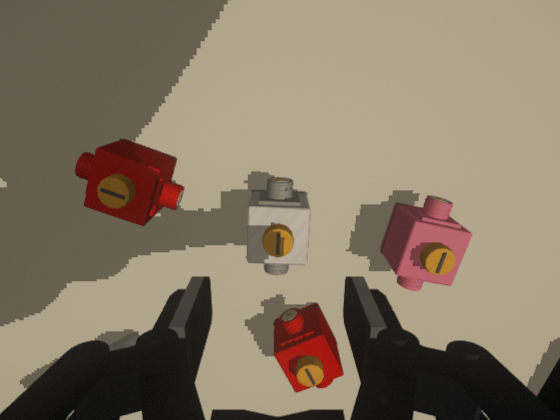

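The arrestor (cap 278,240) is centred between the fingers (mid 277), and all the neighbours are clear.

Emit:
apply_moves:
  targets:
    - {"translation": [0,0.01,0.35],"twist": 0,"hand": 0.65}
    - {"translation": [0,0,0.35],"twist": 0,"hand": 0.65}
    - {"translation": [0,0,0.14],"twist": 0,"hand": 0.65}
    - {"translation": [0,0,0],"twist": 0,"hand": 0.65}
    - {"translation": [0,0,0],"twist": 0,"hand": 0.3}
    - {"translation": [0,0,0],"twist": 0,"hand": 0}
    - {"translation": [0,0,0],"twist": 0,"hand": 0}
    - {"translation": [0,0,0],"twist": 0,"hand": 0}

```text
time: 18.3
tool_pos: [0.3557, -0.2724, 0.0398]
tool_rot: [0.002, -0.022, 1.0, -0.002]
contact_force: [-0.3, 0.6, 8.0]
gripper_width: 0.405
grasp_force: 60.3
```

Emit:
apply_moves:
  targets:
    - {"translation": [0,0,0],"twist": 0,"hand": 0}
    - {"translation": [0,0,0],"twist": 0,"hand": 0}

```text
time: 18.5
tool_pos: [0.3556, -0.2724, 0.0398]
tool_rot: [0.002, -0.022, 1.0, -0.002]
contact_force: [-0.5, -0.1, 6.8]
gripper_width: 0.408
grasp_force: 60.3
```

```bash
python3 -c "
from h import *
plan([.540,.091,.22],78.75)"
```

```text
tcp [ 0.3556 -0.2724  0.0398] phi 92.47 turn -13.7 j6 -2.43 t 18.5 F [-0.5 -0.1  6.8] w 0.408 g 60.3
[-0.2, 0.354, -0.181] 0.24
[-0.192, 0.359, -0.181] 0.24
[-0.183, 0.364, -0.181] 0.24
[-0.174, 0.368, -0.181] 0.24
[-0.166, 0.372, -0.181] 0.24
[-0.157, 0.376, -0.181] 0.24
[-0.148, 0.38, -0.181] 0.24
[-0.138, 0.383, -0.181] 0.24
[-0.129, 0.386, -0.181] 0.24
[-0.12, 0.389, -0.181] 0.24
```

Emit:
apply_moves:
  targets:
    - {"translation": [0,0,-0.3],"twist": 0,"hand": 0}
    - {"translation": [0,0,-0.45],"twist": 0,"hand": 0}
    - {"translation": [-0.2,0.35,-0.25],"twist": 0.24,"hand": 0}
    - {"translation": [-0.19,0.36,-0.25],"twist": 0.24,"hand": 0}
    - {"translation": [-0.18,0.36,-0.25],"twist": 0.24,"hand": 0}
    - {"translation": [-0.17,0.37,-0.25],"twist": 0.24,"hand": 0}
    - {"translation": [-0.17,0.37,-0.1],"twist": 0.24,"hand": 0}
    - {"translation": [-0.16,0.38,0],"twist": 0.24,"hand": 0}

```text
time: 19.3
tool_pos: [0.4667, -0.0522, 0.2256]
tool_rot: [0.003, 0.051, 0.999, -0.001]
contact_force: [1.6, -0.4, -0.9]
gripper_width: 0.41
grasp_force: 59.9
```

Emit:
apply_moves:
  targets:
    - {"translation": [-0.15,0.38,0],"twist": 0.24,"hand": 0}
    - {"translation": [-0.14,0.38,0],"twist": 0.24,"hand": 0}
    - {"translation": [-0.13,0.39,0],"twist": 0.24,"hand": 0}
    - {"translation": [-0.12,0.39,0],"twist": 0.24,"hand": 0}
    - {"translation": [0,0,0],"twist": 0,"hand": 0}
    - {"translation": [0,0,0],"twist": 0,"hand": 0}
    - {"translation": [0,0,0],"twist": 0,"hand": 0}

```text
time: 20.0
tool_pos: [0.5391, 0.0912, 0.2222]
tool_rot: [-0.0, 0.098, 0.995, -0.0]
contact_force: [0.7, 0.5, -1.3]
gripper_width: 0.407
grasp_force: 60.2
```

```bash
python3 -c "
from h import *
save(grab_frame('wrist'),'w11'); plan([.540,.091,.09],78.75)"
```

```text
tcp [0.5392 0.0909 0.2223] phi 78.67 turn 0.1 j6 -1.34 t 20.1 F [ 0.3  0.3 -1.3] w 0.409 g 60.2
[-0.003, 0.001, 0.441] -0.005
[-0.003, 0.001, 0.441] -0.005
[-0.003, 0.001, 0.441] -0.005
```

View pics/w11.png

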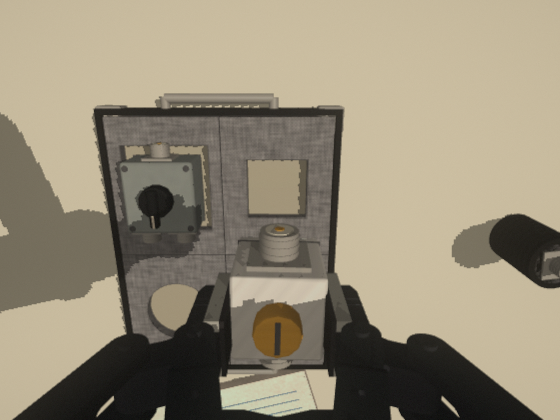

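The arrestor hangs straight with its cap at (278,330). The cut-out is at (248–306,160–216) and the switch sits in its nest at (160,195).

```bash
python3 -c "
from h import *
P,R,s=tool()
b=to_plane('wrist',[[248,159],[306,159],[249,216],[306,216]],.024)[:,:2]*1000; print(b.round(1), b.mean(0))
c=to_plane('wrist',[[278,330]],P[2]+.010)[0]; off=R[:2,:2].T@(c[:2]-P[:2]); print('off',off*1000)
k=to_plane('wrist',[[156,202]],.012+.058)[0]*1000; print('knob',k)
"
```

```text
[[510.2  71.6]
 [519.8 119.9]
 [560.2  61.2]
 [570.2 111.1]] [540.12197576  90.94417466]
off [3.03218996 0.53146577]
knob [520.95225505   1.51318287  70.        ]
```

Emit:
apply_moves:
  targets:
    - {"translation": [-0.03,0,0.4],"twist": 0,"hand": 0}
    - {"translation": [0,0,0.4],"twist": 0,"hand": 0}
    - {"translation": [0,0,0.3],"twist": 0,"hand": 0}
    - {"translation": [0,0,0.2],"twist": 0,"hand": 0}
    - {"translation": [0,0,0],"twist": 0,"hand": 0}
    - {"translation": [0,0,0],"twist": 0,"hand": 0}

```text
time: 20.65
tool_pos: [0.5425, 0.0904, 0.0928]
tool_rot: [0.0, 0.099, 0.995, -0.0]
contact_force: [0.9, -1.0, -0.8]
gripper_width: 0.406
grasp_force: 60.1
```

```bash
python3 -c "
from h import *
plan([.542,.0905,.0518],78.75)"
```

```text
tcp [0.5425 0.0904 0.0928] phi 78.65 turn 0.1 j6 -1.34 t 20.6 F [ 0.9 -1.  -0.8] w 0.406 g 60.1
[0.006, 0.0, 0.41] -0.018
```

Emit:
apply_moves:
  targets:
    - {"translation": [0,0,0.2],"twist": 0,"hand": 0}
    - {"translation": [0,0,0.1],"twist": 0,"hand": 0}
    - {"translation": [0,0,0.06],"twist": 0,"hand": 0}
    - {"translation": [0,0,0.04],"twist": 0,"hand": 0}
    - {"translation": [0,0,0.01],"twist": 0,"hand": 0}
    - {"translation": [0,0,0],"twist": 0,"hand": 0}
    - {"translation": [0,0,0],"twist": 0,"hand": 0}

```text
time: 21.35
tool_pos: [0.543, 0.0912, 0.0519]
tool_rot: [0.001, 0.098, 0.995, 0.0]
contact_force: [-0.3, 0.9, -0.6]
gripper_width: 0.406
grasp_force: 60.3
```

Emit:
apply_moves:
  targets:
    - {"translation": [0,0,0.01],"twist": 0,"hand": 0}
    - {"translation": [0,0,0],"twist": 0,"hand": 0}

```text
time: 21.55
tool_pos: [0.543, 0.0913, 0.0518]
tool_rot: [0.0, 0.098, 0.995, -0.0]
contact_force: [-2.6, -0.1, 5.6]
gripper_width: 0.407
grasp_force: 61.1
```

Emit:
apply_moves:
  targets:
    - {"translation": [0,0,0],"twist": 0,"hand": 0.5}
    - {"translation": [0,0,0],"twist": 0,"hand": 0.6}
    - {"translation": [0,0,0],"twist": 0,"hand": 0.65}
    - {"translation": [0,0,-0.1],"twist": 0,"hand": 0.65}
    - {"translation": [0,0,-0.35],"twist": 0,"hand": 0.65}
    - {"translation": [0,0,-0.45],"twist": 0,"hand": 1}
    - {"translation": [0,0,-0.45],"twist": 0,"hand": 1}
    - {"translation": [0,0,-0.45],"twist": 0,"hand": 1}

```text
time: 22.35
tool_pos: [0.5422, 0.0911, 0.2328]
tool_rot: [0.0, 0.098, 0.995, 0.0]
contact_force: [0.3, -0.4, -0.3]
gripper_width: 0.999
grasp_force: 0.0
```

```bash
python3 -c "
from h import *
plan([.615,.293,.235],78.75)"
```

```text
tcp [0.5422 0.0911 0.2328] phi 78.73 turn 0.0 j6 -1.34 t 22.4 F [ 0.3 -0.4 -0.3] w 0.999 g 0.0
[-0.064, 0.424, -0.004] -0.001
[-0.064, 0.424, -0.004] -0.001
[-0.064, 0.424, -0.004] -0.001
[-0.064, 0.424, -0.004] -0.001
[-0.064, 0.424, -0.004] -0.001
```

Emit:
apply_moves:
  targets:
    - {"translation": [-0.06,0.42,0],"twist": 0,"hand": 1}
    - {"translation": [-0.06,0.42,0],"twist": 0,"hand": 1}
    - {"translation": [-0.06,0.42,0],"twist": 0,"hand": 1}
    - {"translation": [-0.06,0.42,0],"twist": 0,"hand": 1}
    - {"translation": [-0.06,0.42,0],"twist": 0,"hand": 1}
    - {"translation": [0,0,0],"twist": 0,"hand": 1}
    - {"translation": [0,0,0],"twist": 0,"hand": 1}
    - {"translation": [0,0,0],"twist": 0,"hand": 1}

```text
time: 23.15
tool_pos: [0.6128, 0.2905, 0.2306]
tool_rot: [0.0, 0.099, 0.995, -0.0]
contact_force: [-0.4, 0.1, -0.1]
gripper_width: 1.002
grasp_force: 0.0
```

```bash
python3 -c "
from h import *
wrist('dummy_load',.062,'w12'); plan([.628,.293,.14],78.75)"
```

```text
dummy_load 0.92 3167 px [301. 213.] rect [630.9 307.6] [45.6 58.7] 78.7
rec 0.63 [0.633 0.303 0.058]
rec 0.35 [0.68  0.006 0.02 ]
tcp [0.6129 0.2901 0.2308] phi 78.64 turn 0.1 j6 -1.04 t 23.3 F [-0.4 -0.6  1.1] w 0.996 g 0.0
[-0.047, 0.019, 0.303] -0.006
[-0.047, 0.019, 0.303] -0.006
[-0.047, 0.019, 0.303] -0.006
```

View pics/w12.png

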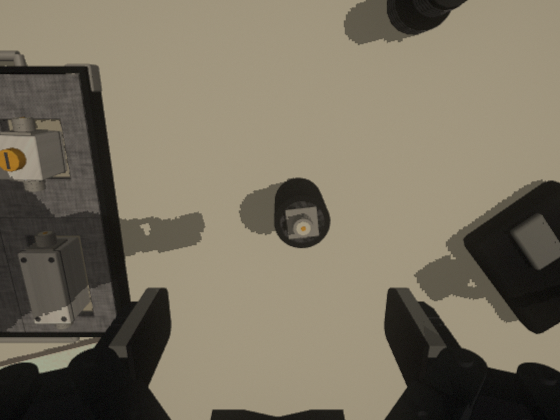

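The dummy load's flange is at (302,222) and its socket top at (303,229). The torch (430,10) and the microphone base (520,250) are clear, and the filter and arrestor stand in their nests on the left.

```bash
python3 -c "
from h import *
a=to_plane('wrist',[[303,229]],.076)[0]; b=to_plane('wrist',[[302,222]],.063)[0]; print(a,b)
c=(a+b)/2; plan([c[0],c[1],.05])"
```

```text
[0.63894679 0.30559005 0.076     ] [0.63783719 0.30581732 0.063     ]
tcp [0.6129 0.2901 0.2308] phi 78.64 turn 0 j6 -1.04 t 23.3 F [-0.4 -0.6  1.1] w 0.996 g 0.0
[-0.044, 0.041, 0.362] -0.0
[-0.044, 0.041, 0.362] -0.0
[-0.044, 0.041, 0.362] -0.0
[-0.044, 0.041, 0.362] -0.0
[-0.044, 0.041, 0.362] -0.0
```

Emit:
apply_moves:
  targets:
    - {"translation": [-0.1,0.1,0.3],"twist": 0,"hand": 1}
    - {"translation": [-0.12,0.1,0.3],"twist": 0,"hand": 1}
    - {"translation": [0,0,0.3],"twist": 0,"hand": 1}
    - {"translation": [0,0,0],"twist": 0,"hand": 1}
    - {"translation": [0,0,0],"twist": 0,"hand": 1}
    - {"translation": [0,0,0],"twist": 0,"hand": 1}

```text
time: 23.9
tool_pos: [0.6396, 0.3066, 0.1431]
tool_rot: [0.002, 0.098, 0.995, 0.001]
contact_force: [-0.4, 0.3, 0.0]
gripper_width: 1.004
grasp_force: 0.0
```

```bash
python3 -c "
from h import *
wrist('dummy_load',.062,'w13')
# bright flange/socket blob in dark body
im=cv2.imread('pics/w13.png',0); r=regions_of('wrist','dummy_load')[0]['pixels']
ys,xs=np.where(r&(im>70)); print('bright',xs.mean(),ys.mean(),len(xs),xs.min(),xs.max(),ys.min(),ys.max())
print(to_plane('wrist',[[xs.mean(),ys.mean()]],.064)); plan([.638,.3057,.045])"
```

```text
dummy_load 0.69 6004 px [275. 222.] rect [631.1 306. ] [57.8 45.2] 4.0
rec 0.62 [0.634 0.304 0.058]
bright 278.26866713189116 232.58339148639217 1433 251 315 173 266
[[0.63543023 0.30853869 0.064     ]]
tcp [0.6393 0.3068 0.1425] phi 78.72 turn 0 j6 -1.03 t 24.1 F [ 0.1  0.1 -0.9] w 1.0 g 0.0
[0.004, -0.005, 0.325] -0.0
[0.004, -0.005, 0.325] -0.0
[0.004, -0.005, 0.325] -0.0
```

Emit:
apply_moves:
  targets:
    - {"translation": [0.02,0,0.4],"twist": 0,"hand": 1}
    - {"translation": [0,0,0.4],"twist": 0,"hand": 1}
    - {"translation": [0,0,0.18],"twist": 0,"hand": 1}
    - {"translation": [0,0,0],"twist": 0,"hand": 1}
    - {"translation": [0,0,0],"twist": 0,"hand": 0.5}
    - {"translation": [0,0,0],"twist": 0,"hand": 0}
    - {"translation": [0,0,0],"twist": 0,"hand": 0}
    - {"translation": [0,0,0],"twist": 0,"hand": 0}

```text
time: 24.9
tool_pos: [0.6385, 0.3076, 0.0457]
tool_rot: [0.002, 0.098, 0.995, 0.001]
contact_force: [1.0, 0.7, 6.1]
gripper_width: 0.523
grasp_force: 61.8
```

Emit:
apply_moves:
  targets:
    - {"translation": [0,0,0],"twist": 0,"hand": 0}
    - {"translation": [0,0,0],"twist": 0,"hand": 0}

```text
time: 25.1
tool_pos: [0.6385, 0.3076, 0.0456]
tool_rot: [0.002, 0.098, 0.995, 0.001]
contact_force: [-1.0, -0.4, 7.2]
gripper_width: 0.523
grasp_force: 61.8
```

```bash
python3 -c "
from h import *
plan([.643,-.027,.23])"
```

```text
tcp [0.6385 0.3076 0.0456] phi 78.73 turn 0 j6 -1.03 t 25.1 F [-1.  -0.4  7.2] w 0.523 g 61.8
[-0.078, -0.363, -0.205] -0.0
[-0.078, -0.363, -0.205] -0.0
[-0.078, -0.363, -0.205] -0.0
[-0.078, -0.363, -0.205] -0.0
[-0.078, -0.363, -0.205] -0.0
[-0.078, -0.363, -0.205] -0.0
[-0.078, -0.363, -0.205] -0.0
[-0.078, -0.363, -0.205] -0.0
[-0.078, -0.363, -0.205] -0.0
```

Emit:
apply_moves:
  targets:
    - {"translation": [0,0,-0.25],"twist": 0,"hand": 0}
    - {"translation": [0,0,-0.45],"twist": 0,"hand": 0}
    - {"translation": [-0.08,-0.36,-0.3],"twist": 0,"hand": 0}
    - {"translation": [-0.08,-0.36,-0.3],"twist": 0,"hand": 0}
    - {"translation": [-0.08,-0.36,-0.3],"twist": 0,"hand": 0}
    - {"translation": [-0.08,-0.36,-0.25],"twist": 0,"hand": 0}
    - {"translation": [-0.08,-0.36,0],"twist": 0,"hand": 0}
    - {"translation": [-0.08,-0.36,0],"twist": 0,"hand": 0}

```text
time: 25.9
tool_pos: [0.6415, 0.0844, 0.229]
tool_rot: [0.001, 0.098, 0.995, 0.0]
contact_force: [0.4, -0.3, -2.6]
gripper_width: 0.52
grasp_force: 62.0
```

Emit:
apply_moves:
  targets:
    - {"translation": [-0.08,-0.36,0],"twist": 0,"hand": 0}
    - {"translation": [-0.08,-0.36,0],"twist": 0,"hand": 0}
    - {"translation": [-0.06,-0.38,0],"twist": 0,"hand": 0}
    - {"translation": [0,0,0],"twist": 0,"hand": 0}
    - {"translation": [0,0,0],"twist": 0,"hand": 0}
    - {"translation": [0,0,0],"twist": 0,"hand": 0}

```text
time: 26.5
tool_pos: [0.6412, -0.0256, 0.227]
tool_rot: [-0.0, 0.098, 0.995, 0.0]
contact_force: [0.4, -0.4, -3.0]
gripper_width: 0.526
grasp_force: 62.3
```

```bash
python3 -c "
from h import *
plan([.643,-.027,.09])
wrist('dummy_load',.23,'w14')
P,R,s=tool()
im=cv2.imread('pics/w14.png',0)
# held load: bright flange within rows 200-400 near centre
for r in regions_of('wrist','dummy_load'):
    m=r['pixels']; ys,xs=np.where(m); print(m.sum(),xs.min(),xs.max(),ys.min(),ys.max())
    ys,xs=np.where(m&(im>70)); print('bright',xs.mean(),ys.mean(),len(xs),xs.min(),xs.max(),ys.min(),ys.max())
"
```

```text
tcp [ 0.6412 -0.0256  0.227 ] phi 78.76 turn 0 j6 -1.53 t 26.5 F [ 0.4 -0.4 -3. ] w 0.526 g 62.3
[-0.005, -0.003, 0.343] -0.0
[-0.005, -0.003, 0.343] -0.0
[-0.005, -0.003, 0.343] -0.0
[-0.005, -0.003, 0.343] -0.0
dummy_load 0.66 19345 px [277. 316.] rect [638.8 -25.8] [50.6 76.1] 82.8
rec 0.6 [ 0.631 -0.024  0.241]
19345 209 345 220 403
bright 277.1421656507709 352.7110075295805 5578 214 341 221 403
```

```bash
python3 -c "
from h import *
P,R,s=tool()
q=to_plane('wrist',[[277,403],[209,340],[345,340]],P[2]+.0164)
off=(q-P)@R; print(off[:,:2]*1000)
# sphere-free check: search scene circle? flange template
im=cv2.imread('pics/w14.png',0)
c=cv2.HoughCircles(cv2.GaussianBlur(im[280:410,230:330],(3,3),0),cv2.HOUGH_GRADIENT,1,20,param1=80,param2=20,minRadius=15,maxRadius=35)
print(c if c is None else c[0][:4]+[230,280,0])
"
```

```text
[[-22.40401812   0.19992254]
 [  3.73127699 -22.0351796 ]
 [  3.7398559   22.43831492]]
[[277.5        358.5         26.39999962]
 [277.5        385.5         19.89999962]]
```

Emit:
apply_moves:
  targets:
    - {"translation": [-0.02,-0.01,0.4],"twist": 0,"hand": 0}
    - {"translation": [0,0,0.4],"twist": 0,"hand": 0}
    - {"translation": [0,0,0.35],"twist": 0,"hand": 0}
    - {"translation": [0,0,0.15],"twist": 0,"hand": 0}
    - {"translation": [0,0,0],"twist": 0,"hand": 0}
    - {"translation": [0,0,0],"twist": 0,"hand": 0}

```text
time: 27.3
tool_pos: [0.6443, -0.0277, 0.099]
tool_rot: [0.001, 0.098, 0.995, -0.0]
contact_force: [0.3, 0.1, -1.9]
gripper_width: 0.523
grasp_force: 62.3
```

```bash
python3 -c "
from h import *
plan([.6435,-.027,.0578])"
```

```text
tcp [ 0.6443 -0.0277  0.099 ] phi 78.75 turn 0 j6 -1.53 t 27.3 F [ 0.3  0.1 -1.9] w 0.523 g 62.3
[0.01, 0.005, 0.412] -0.0
```

Emit:
apply_moves:
  targets:
    - {"translation": [0.01,0,0.2],"twist": 0,"hand": 0}
    - {"translation": [0,0,0.1],"twist": 0,"hand": 0}
    - {"translation": [0,0,0.06],"twist": 0,"hand": 0}
    - {"translation": [0,0,0.04],"twist": 0,"hand": 0}
    - {"translation": [0,0,0.02],"twist": 0,"hand": 0}
    - {"translation": [0,0,0],"twist": 0,"hand": 0}
    - {"translation": [0,0,0],"twist": 0,"hand": 0}

```text
time: 28.0
tool_pos: [0.6432, -0.0278, 0.0577]
tool_rot: [0.001, 0.098, 0.995, -0.0]
contact_force: [-3.0, 0.3, 6.0]
gripper_width: 0.528
grasp_force: 62.7
```

Emit:
apply_moves:
  targets:
    - {"translation": [0,0,0],"twist": 0,"hand": 0.65}
    - {"translation": [0,0,0],"twist": 0,"hand": 0.72}
    - {"translation": [0,0,0],"twist": 0,"hand": 0.75}
    - {"translation": [0,0,-0.1],"twist": 0,"hand": 0.75}
    - {"translation": [0,0,-0.35],"twist": 0,"hand": 0.75}
    - {"translation": [0,0,-0.45],"twist": 0,"hand": 0.75}
    - {"translation": [0,0,-0.45],"twist": 0,"hand": 0.75}
    - {"translation": [0,0,-0.45],"twist": 0,"hand": 0.75}

```text
time: 28.8
tool_pos: [0.642, -0.0276, 0.2378]
tool_rot: [0.0, 0.098, 0.995, -0.0]
contact_force: [1.9, 0.5, 0.0]
gripper_width: 0.748
grasp_force: 0.0
```

Emit:
apply_moves:
  targets:
    - {"translation": [0,0,-0.3],"twist": 0,"hand": 1}
    - {"translation": [-0.3,0.25,-0.1],"twist": 0,"hand": 1}
    - {"translation": [0,0.2,0],"twist": 0,"hand": 1}
    - {"translation": [0,0,0],"twist": 0,"hand": 1}
    - {"translation": [0,0,0],"twist": 0,"hand": 1}
    - {"translation": [0,0,0],"twist": 0,"hand": 1}

```text
time: 29.4
tool_pos: [0.6795, 0.0104, 0.2741]
tool_rot: [-0.001, 0.098, 0.995, -0.0]
contact_force: [0.8, -1.3, 0.1]
gripper_width: 0.998
grasp_force: 0.0
```

```bash
python3 -c "
from h import *
a=grab_frame('wrist'); b=grab_frame('side'); 
b=cv2.resize(b[120:260,200:400],(560,392)); a=cv2.resize(a,(480,360))[:260]
b=cv2.resize(b,(480,336)); save(np.vstack([a,b]),'fin'); 
for c in('side','top'):
    grab_frame(c)
    for q in ['filter','switch','arrestor','dummy_load','torch','power_bank']: print(c,q,[(round(r['score'],2),np.round(r['point'],3).tolist()) for r in recognise(c,q)])
print(tool()[0])"
```

```text
side filter [(0.86, [0.65, 0.058, 0.045]), (0.44, [0.636, 0.049, 0.022]), (0.31, [0.513, -0.016, 0.048])]
side switch [(0.92, [0.515, -0.017, 0.049])]
side arrestor [(0.75, [0.441, -0.257, 0.037]), (0.72, [0.327, -0.368, 0.04]), (0.63, [0.36, -0.187, 0.044]), (0.6, [0.538, 0.075, 0.043])]
side dummy_load [(0.8, [0.633, -0.04, 0.064])]
side torch [(0.71, [0.488, 0.417, 0.038])]
side power_bank [(0.73, [0.485, -0.411, 0.038])]
top filter []
top switch [(0.61, [0.522, -0.021, 0.054])]
top arrestor [(0.78, [0.442, -0.247, 0.042]), (0.77, [0.356, -0.177, 0.04]), (0.55, [0.329, -0.359, 0.041])]
top dummy_load [(0.67, [0.631, -0.038, 0.075])]
top torch [(0.76, [0.487, 0.417, 0.046])]
top power_bank [(0.92, [0.489, -0.402, 0.036]), (0.18, [0.635, -0.056, 0.026])]
[0.6803915  0.01063833 0.27528197]
```

View pics/fin.png

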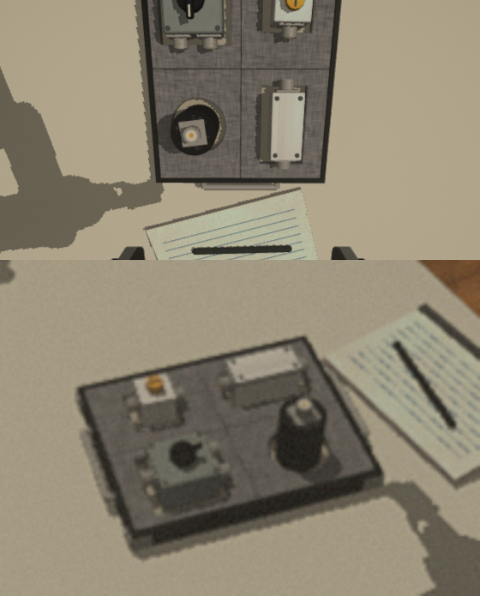

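All four parts stand upright in their cut-outs, and the torch, power bank and red and pink look-alikes are where they were. The gripper is well clear.

```bash
python3 -c "
from plant import *
print(job_done())"
```

```text
the job is handed in; nothing more can be done
None
```

The filter, switch, arrestor and dummy load were each lowered upright to the floor of their own cut-outs, in the order you listed. The torch, power bank and red and pink look-alikes were left untouched, and the job was handed in at about 30 s; no verdict came back.

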